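Reset the light bench and hold the cuvette in its beam

TASK

Restart the light bench: press its black mushroom stop button right down, then turn the button's head clockwise (seen from above) to its end stop, and leave it sprung out. Then lift the rectangular glass cell out of the rack, gripping it by its two wide frosted faces only and never touching the narrow clear ones, and hold it upright and still midway between the two lenses of the light bench, clear faces towards the lenses, so that the light passes through the lower half of the cell and nothing touches the bench. Finish while still holding it there, and leave all other things where they are.

Things in the scene. Friction and masses are not known exactly. Their poses are not given: they have to be found in the camera images.
- stop_press (a joint): push travel of the black mushroom stop button, in m: 0 fully out, 0.006 fully down (range 0 to 0.006). A spring pushes it back out by itself when let go: 2.2 N starts it moving, 5.5 N holds it fully down.
- stop_turn (a joint): turn of the mushroom button's head about its vertical axis, in rad: grows CLOCKWISE seen from above, range 0 to 1.2 (the end stop), starts between 0 and 0.25. It turns with light friction (0.05 N m) and stays where it is left, whether the button is out or down.
- stop_top (a point): top centre of the black mushroom head, 91 mm above the table when the button is out; moves with the head. The head is round, 40 mm in diameter, with straight sides from 7 to 20 mm below this point; its underside is 23 mm below it, with 16 mm of air between it and a flat steel collar 48 mm in diameter on the grey box. A ridge (22 x 5 mm), level with this point, shows the turn.
- stop_box: fixed grey box 72 x 72 x 48 mm that carries the mushroom button in the middle of its top; origin at the centre of its underside on the table.
- cell: the rectangular glass cell (cuvette), 12.5 mm along its x, 22.5 mm along its y, 58 mm tall, 35 g, upright in one of the rack's three pockets. Origin: centre of its underside; z up. The two WIDE faces, looking to its +x and -x, 12.5 mm apart, are frosted: grip there. The light goes through it along its y. The top 8 mm are a narrower white stopper.
- cell_frosted (a point): on the cell's axis, 37 mm above its underside, midway between the frosted faces (same axes as cell). These are flat, 20.5 mm wide (along y), and run from 0 to 50 mm above the underside; the rack hides the lowest 14 mm.
- cell_clear (a point): middle of the clear window on the cell's +y side (a like one on its -y side), 26 mm above its underside. The windows are 8.5 mm wide, 44 mm tall and stand 1 mm proud of the narrow sides; they must not be touched.
- rack: fixed black plastic rack 50 (x) x 170 (y) x 22 mm; origin at the centre of its underside on the table. Three pockets 15.5 x 25.5 mm in a row along its y at y = -55, 0, +55 mm, 14 mm deep (pocket floor 8 mm above the table). The cell stands in one of them, its y along the row, and is lifted straight up; the other two hold a vial each.
- vial_a: bystander: round vial, 14 mm in diameter, 52 mm tall, in a pocket of the rack; origin at the centre of its underside.
- vial_b: bystander: another such vial in the remaining pocket.
- meter: the light bench, fixed: white base 100 (x) x 180 (y) x 30 mm; origin at the centre of its underside on the table. Two white heads (56 x 46 mm, tops 125 mm above the table) stand on it, facing each other along its y. Each carries a round lens 28 mm in diameter; between the two lens rims is an open gap of 70 mm (y = -35 to +35 mm), free to above, front and back.
- beam (a point): centre of the light path, midway between the lenses, 100 mm above the table (70 mm above the bench's base). The light runs through this point along the y axis of this frame (same axes as meter).
- jaw_model: bystander: plaster jaw model 45 x 60 x 30 mm; origin at the centre of its underside.
- jar: bystander: white jar 48 mm in diameter, 55 mm tall; origin at the centre of its underside.
- bur_tub: bystander: small grey tub 26 mm in diameter, 45 mm tall, between rack and light bench; origin at the centre of its underside.
- bowl: bystander: black rubber mixing bowl 100 mm in diameter, 50 mm tall; origin at the centre of its underside.
- brush: bystander: brush 170 mm long lying on the table; origin in its middle.
- spatula: bystander: spatula 180 mm long lying on the table; origin in its middle.
Not all that is in view belongs to the job. What is shaped like the stop_box but yellow is not meant.

How it is judged:
By the outcome, as a careful person would: the job done as asked, in the order asked, and still so for the second after the job is handed in, while the arm keeps its last pose, push and grip.
It also fails if it takes over 54 s, if anything falls off the work surface, if the arm or the gripper's body presses on something with over 40 N, if the wrist force passes 120 N, or if a joint passes its speed limit or range.

ROBOT

A 6-joint arm with a two-finger parallel gripper is mounted at the origin on the work surface. World frame = base frame: x ahead of the robot, y to its left, z up, the work surface at z = 0. Lengths are in m, angles in degrees, forces in N, time in s.
With the tool pointing down it reaches from about 0.3 to 0.75 m from the base axis. Payload 8.5 kg.
Tool frame: the origin (TCP) lies between the finger pads; the fingertips stand 8 mm ahead of it and the grasp point (between the pads) lies 11 mm behind it; z points along the fingers, y is the line along which they close (so a half turn about z gives the same grasp; the last joint's range is limited). The gripper opens to 85 mm and grips with 20 to 120 N. Pads are 22 mm wide; open, the fingers measure 114 mm over their backs; the gripper's body (76 mm by 85 mm) begins 54 mm behind the grasp point. The pads swing forward as they close: fully open they stand 13 mm farther back than shut.
Start: joints at [-83.841, 21.807, 74.336, -0, 83.858, -12.336], TCP at [0.174, -0.522, 0.2] pointing down, gripper open.
Joint ranges: [-178.18, 178.18], [-50.72, 133.34], [12.68, 142.11], [-81.47, 261.47], [9.98, 163.14], [-165.26, 165.26]. Speed limits (degrees/s): [136.94, 136.94, 180, 180, 180, 180].

INTERFACE

Orientations are given as a 3x3 rotation matrix whose columns are the frame's x, y, z axes.
In Python, from plant import ctrl gives the robot as it stands. The module is installed in compiled form; this text tells all that it offers.
- The arm moves only by the tool send_rows, never from a script. Its argument "targets" is a list of rows, each an object with "claw": the opening in per cent of the stroke, from 0 (shut) to 100 (fully open); "delta_pos": the shift along the tool's x, y, z in cm, a list of three; "angular": the turn, a rotation vector about the tool's x, y, z in rad, a list of three. A call has exactly 5 rows; each row shifts and turns the commanded pose from where the row before left it, along the tool's axes as they then stand; what a row does not reach is not made up. A row lasts 1/8 s, in which the tool goes at most 62.5 mm and 10.7 degrees, less where a joint would pass 70% of its speed; a pose out of reach is approached as far as the arm can. A call with a gripper value outside its range is refused whole. The fingers move at their own pace and stop on an object; "grip_force" is the grip in N (left out, the last holds). Time passes only in rows, so rows that do not move let the fingers close, or fill a call up. It gives the time, the measured TCP pose, the force, the opening and the grip force at its end, in the units of the state.
- ctrl.sense(): the state, without advancing time (a new reading comes with each control period).
- ctrl.read_camera(name): name is "side" or "top"; returns a dict with "frame" (384x512x3 uint8, blue, green, red), "intrinsics" (3x3 intrinsics, pixels), "distortion" ([k1, k2, p1, p2, k3] as OpenCV has them; the pictures are not rectified), "R" (3x3) and "t" (3): a world point X has camera coordinates R X + t. Camera axes: x right, y down, z forward; pixel columns grow to the right and rows downward; lengths in m; the calibration is good to about 2 mm. A picture is of the moment at which its call begins. There is no depth.
- ctrl.job_done(): hands the job in; it is judged then, once.
Trained networks look in a picture, given as the dict that the camera call returned (one of the last four; its "shot" number tells which), for a name from the list of things; names that differ only in an ending like _2 or _b are one class to them, and where a whole thing is asked for, a point or a joint stands for the part that bears it (a point fixed in the world has none). Each returns a list of dicts, best first, with "conf" (0 to 1); they miss things now and then, are a little off and sometimes report something else, mostly with a low value. They report only what shows in the picture. A call takes as long as a camera call. They do not tell look-alikes from the thing itself.
- ctrl.look_for(picture, thing): "at" ([x, y, z] in m, in world coordinates, good to about 4 mm: the middle of the surface that is visible of it).
- ctrl.landmark_of(picture, thing): "at" ([x, y, z] in m, in world coordinates, good to about 4 mm: a listed point, or the origin of a listed thing).
The state is a dict: "t": time; "qpos": joint angles; "dq": joint speeds; "effort": joint torques, N m; "ee_pos": TCP position; "tcp_rot": TCP orientation; "wrist_force": force on the tool from outside, world axes, zero at the start; "torque": the same for the moment, N m; "finger_gap": finger opening in m; "grasp_force": force on a finger pad.
Only numpy, scipy, OpenCV 4.12 (cv2) and the standard library are available. Lean on these libraries where they do the work, as an engineer would, in place of code of your own. Each camera call takes 0.05 s, during which the arm holds its last target. There are 200 camera calls.

## Working session

There is one attempt and no reset: what is moved stays moved. The work goes in short steps, Python scripts to look and compute and a tool call to move; the robot and the scene stay as the last step left them, time stands still between calls to the robot, and variables do not carry over. Pictures are saved under pics/ and viewed, at most 10 in all, crops included, and the job is handed in when it is done.

Besides the shell and the picture viewer there is one more tool, called by a JSON object that holds its "name" and its "arguments". send_rows: Moves the arm, as the interface text tells. Its arguments: {"type":"object","properties":{"targets":{"type":"array","items":{"type":"object","properties":{"claw":{"type":"number"},"delta_pos":{"type":"array","items":{"type":"number"}},"angular":{"type":"array","items":{"type":"number"}}}}},"grip_force":{"type":"number"}},"required":["targets"]}

```bash
mkdir -p pics; cat > h.py <<'E'
from plant import ctrl
import numpy as np, cv2
def px(p,X):
    r,_=cv2.Rodrigues(np.array(p["R"])); return cv2.projectPoints(np.array(X,float).reshape(-1,1,3),r,np.array(p["t"],float),np.array(p["intrinsics"]),np.array(p["distortion"]))[0].reshape(-1,2)
def ray(p,u,z):
    "world points of pixels u at height z"
    n=cv2.undistortPoints(np.array(u,float).reshape(-1,1,2),np.array(p["intrinsics"]),np.array(p["distortion"])).reshape(-1,2)
    R=np.array(p["R"]);c=-R.T@np.array(p["t"]); d=np.c_[n,np.ones(len(n))]@R
    return c+d*((np.array(z)-c[2])/d[:,2])[:,None]
E
python3 - <<'E'
from h import *
np.set_printoptions(precision=4,suppress=True)
for n in ("top","side"):
    p=ctrl.read_camera(n); cv2.imwrite(f"pics/{n}0.png",cv2.resize(p["frame"],(800,600)))
    print(n,"cam at",-np.array(p["R"]).T@np.array(p["t"]))
    for th in ("stop_top","stop_box","cell","cell_frosted","cell_clear","rack","vial_a","meter","beam","bur_tub","jar","bowl"):
        for d in ctrl.landmark_of(p,th)[:3]: print(th,round(d["conf"],2),np.round(d["at"],4),px(p,d["at"]).round(0)[0])
s=ctrl.sense();print(s["ee_pos"],s["tcp_rot"],s["finger_gap"],s["t"])
E
```

```text
top cam at [ 0.502  -0.0141  1.5861]
stop_top 0.64 [ 0.4323 -0.3057  0.0021] [347. 251.]
stop_top 0.56 [0.4453 0.1309 0.0913] [220. 246.]
stop_top 0.53 [0.4372 0.0066 0.0916] [258. 249.]
stop_box 0.97 [0.4491 0.1297 0.002 ] [223. 244.]
stop_box 0.66 [0.4361 0.0096 0.002 ] [257. 248.]
cell 0.47 [0.5876 0.1748 0.0044] [212. 204.]
cell 0.39 [ 0.6171 -0.1797 -0.0005] [312. 198.]
cell_frosted 0.6 [0.5801 0.1723 0.0439] [211. 205.]
cell_clear 0.38 [0.5859 0.1841 0.0312] [208. 204.]
rack 0.65 [ 0.5829  0.1721 -0.0033] [213. 205.]
rack 0.52 [0.5837 0.1846 0.0326] [208. 204.]
vial_a 0.45 [0.569  0.2263 0.0075] [197. 209.]
vial_a 0.41 [0.5936 0.1223 0.0127] [226. 202.]
meter 0.67 [ 0.6174 -0.1787 -0.0015] [312. 198.]
beam 0.63 [ 0.6194 -0.1777  0.0967] [315. 195.]
bur_tub 0.48 [ 0.6792 -0.0029  0.0016] [263. 179.]
jar 0.69 [ 0.6809 -0.0007  0.0013] [262. 179.]
jar 0.43 [ 0.4338  0.2511 -0.0024] [189. 247.]
bowl 0.36 [0.5862 0.1725 0.0418] [211. 204.]
side cam at [0.2581 0.8632 0.6163]
stop_top 0.57 [0.4433 0.0063 0.0906] [307. 193.]
stop_top 0.56 [0.444  0.1295 0.0909] [295. 217.]
stop_box 0.9
[... 296 characters left out ...]
lear 0.62 [ 0.5319 -0.4461  0.0017] [312. 153.]
rack 0.95 [ 0.5841  0.1759 -0.0008] [238. 244.]
vial_a 0.56 [0.6021 0.12   0.009 ] [240. 228.]
vial_a 0.43 [0.5738 0.2247 0.0106] [234. 253.]
meter 0.72 [ 0.619  -0.1783 -0.0035] [270. 181.]
beam 0.97 [ 0.6174 -0.1832  0.0992] [271. 154.]
beam 0.49 [0.4397 0.01   0.0018] [307. 220.]
bur_tub 0.75 [0.4396 0.0065 0.004 ] [307. 219.]
bur_tub 0.43 [ 0.681  -0.0034 -0.0014] [233. 203.]
jar 0.86 [ 0.4358  0.2491 -0.0047] [283. 277.]
jar 0.66 [0.5869 0.1704 0.043 ] [238. 229.]
bowl 0.95 [ 0.5122  0.4381 -0.0008] [219. 330.]
[ 0.1744 -0.5216  0.1995] [[ 0.9484  0.3172  0.    ]
 [ 0.3172 -0.9484 -0.    ]
 [ 0.      0.     -1.    ]] 0.0856813295823234 1.3
```

```bash
python3 - <<'E'
import cv2,numpy as np
from h import *
p=ctrl.read_camera("top"); f=p["frame"]
cv2.imwrite("pics/top_crop.png",cv2.resize(f[160:280,180:340],(800,600),interpolation=cv2.INTER_CUBIC))
p=ctrl.read_camera("side"); f=p["frame"]
cv2.imwrite("pics/side_crop.png",cv2.resize(f[130:295,180:400],(800,600),interpolation=cv2.INTER_CUBIC))
E
```

```text
(no output)
```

View pics/top_crop.png

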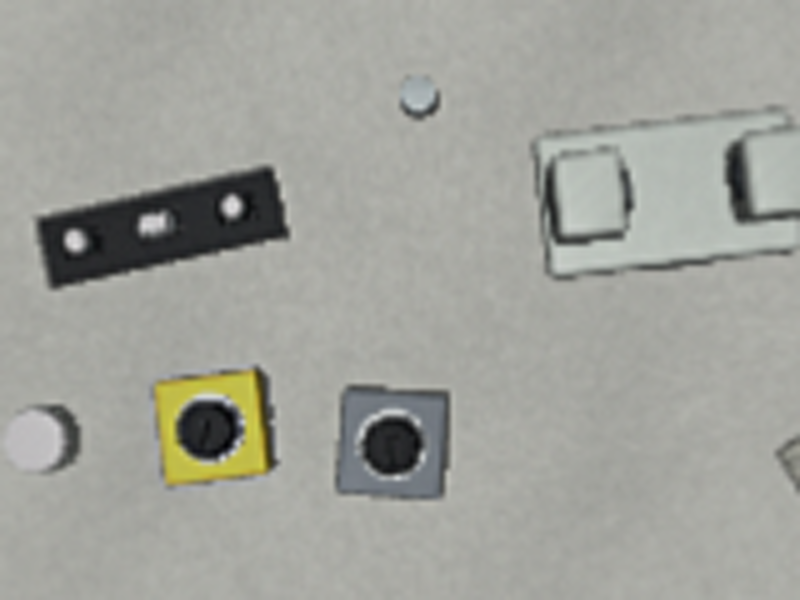

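View pics/side_crop.png

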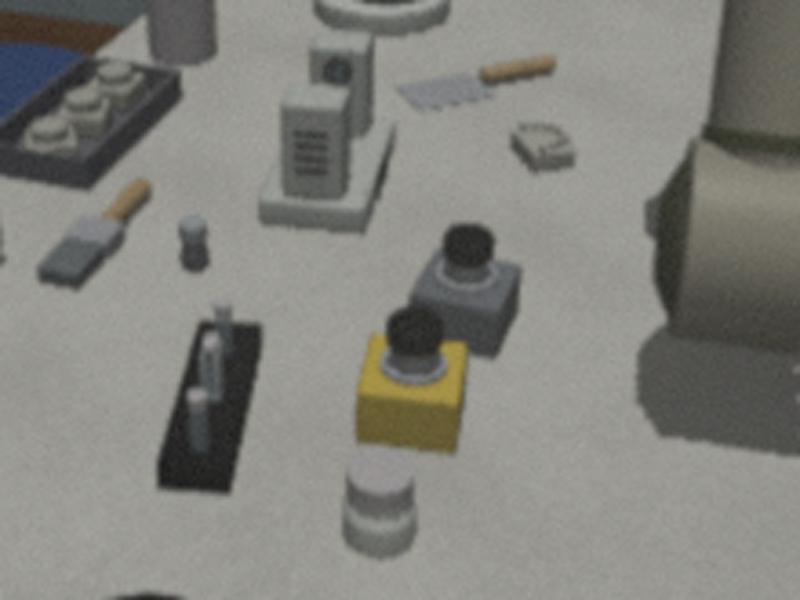

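The stop button meant: candidates in the top view are the yellow box at (222,246) and the grey box at (259,249). Grey fits the description and the yellow one is excluded. The crop confirms it. The cell is in the middle pocket (211,204), rectangular, with round vials at (195,208) and (226,201). The bench heads are at about (298,199) and beyond (334,195).

```bash
python3 - <<'E'
from h import *
np.set_printoptions(precision=4,suppress=True)
p=ctrl.read_camera("top"); f=p["frame"]; 
def c2p(a): return 180+(np.array(a)[:,0]+.5)/5-.5,160+(np.array(a)[:,1]+.5)/5-.5
def g(a,z): u,v=c2p(a); return ray(p,np.c_[u,v],np.full(len(u),z))
print("button",g([(393,445)],.091))
rc=g([(37,217),(270,166),(288,236),(52,287)],.022);print("rack c",rc.mean(0))
v=g([(77,240),(232,206)],.06); print("vials",v, "yaw",np.degrees(np.arctan2(*(v[0]-v[1])[[1,0]]))); 
print("rack yaws",[np.degrees(np.arctan2(*(a)[[1,0]])) for a in (rc[0]-rc[1],rc[3]-rc[2])])
print("cell top",g([(155,222)],.062))
hsv=cv2.cvtColor(f,cv2.COLOR_BGR2GRAY)
m=cv2.inRange(hsv[160:280,180:340],0,60); n,l,s,c=cv2.connectedComponentsWithStats(m)
for i in range(1,n):
    if s[i][4]>60:
        r=cv2.minAreaRect(np.argwhere(l==i)[:,::-1].astype(np.float32)); b=cv2.boxPoints(r)+np.array([180,160]); print(s[i][4],c[i]+[180,160],r[1:], ray(p,c[i][None]+[180,160],[.091])[0], ray(p,b,np.full(4,.022)).mean(0))
cv2.imwrite("pics/meter_top.png",cv2.resize(f[170:230,280:360],(800,600),interpolation=cv2.INTER_CUBIC))
for th in ("beam","meter","cell_frosted","stop_top","rack"):
  for k in ("top","side"):
    q=ctrl.read_camera(k)
    print(th,k,[(round(d["conf"],2),np.round(d["at"],4)) for d in ctrl.landmark_of(q,th)[:2]])
E
```

```text
button [[0.4388 0.005  0.091 ]]
rack c [0.5831 0.1714 0.022 ]
vials [[0.5704 0.2244 0.06  ]
 [0.5963 0.1191 0.06  ]] yaw 103.8209816611337
rack yaws [np.float64(103.7686018324816), np.float64(103.67785451446768)]
cell top [[0.584  0.1711 0.062 ]]
549 [212.2696 205.326 ] ((13.340896606445312, 47.598419189453125), 77.6192398071289) [0.5781 0.1618 0.091 ] [0.582  0.1711 0.022 ]
100 [221.14 245.56] ((11.0, 10.0), 0.0) [0.4454 0.1281 0.091 ] [0.4413 0.1334 0.022 ]
98 [258.     248.7143] ((10.0, 10.0), 90.0) [0.4384 0.0056 0.091 ] [0.4344 0.0065 0.022 ]
beam top [(0.61, array([ 0.6187, -0.1789,  0.1004])), (0.43, array([ 0.6794, -0.    ,  0.0023]))]
beam side [(0.95, array([ 0.6184, -0.1826,  0.0965]))]
meter top [(0.78, array([ 0.6138, -0.1788, -0.0013]))]
meter side [(0.59, array([ 0.6154, -0.1803, -0.0003]))]
cell_frosted top [(0.53, array([0.5809, 0.1726, 0.0415]))]
cell_frosted side [(0.58, array([0.5861, 0.1703, 0.0437]))]
stop_top top [(0.65, array([0.4369, 0.0058, 0.0897])), (0.44, array([0.4448, 0.1325, 0.0919]))]
stop_top side [(0.49, array([0.4443, 0.1278, 0.0879])), (0.46, array([0.4439, 0.0075, 0.0927]))]
rack top [(0.56, array([0.584 , 0.172 , 0.0008]))]
rack side [(0.58, array([0.5853, 0.1797, 0.0003]))]
```

View pics/meter_top.png

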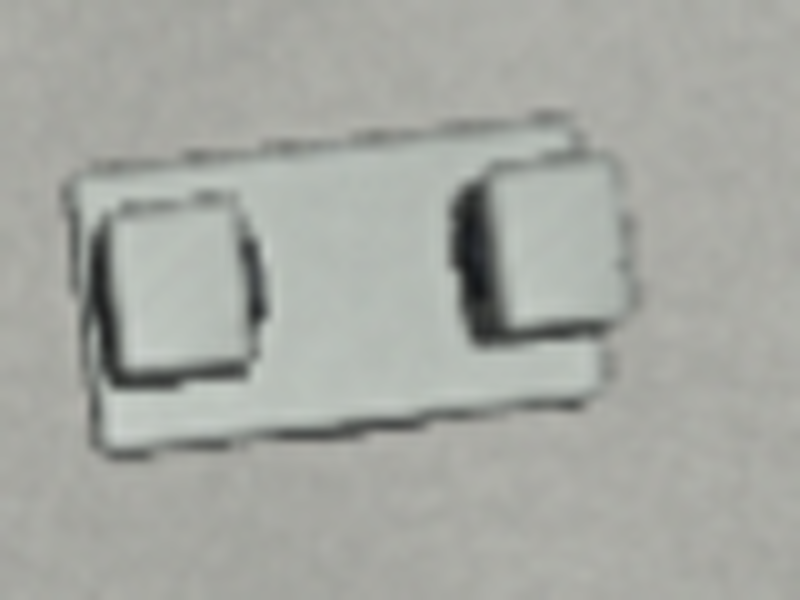

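{"name": "send_rows", "arguments": {"targets": [{"claw": 0, "delta_pos": [4.2, -4.2, 0], "angular": [0, 0, 0]}, {"claw": 0, "delta_pos": [4.2, -4.2, 0], "angular": [0, 0, 0]}, {"claw": 0, "delta_pos": [4.2, -4.2, 0], "angular": [0, 0, 0]}, {"claw": 0, "delta_pos": [4.2, -4.2, 0], "angular": [0, 0, 0]}, {"claw": 0, "delta_pos": [4.2, -4.2, 0], "angular": [0, 0, 0]}], "grip_force": 40}}

```text
t: 3.08
ee_pos: [0.3075, -0.2541, 0.1997]
tcp_rot: [[0.949, 0.317, 0.0], [0.317, -0.949, -0.0], [0.0, 0.001, -1.0]]
wrist_force: [1.2, -0.9, 0.5]
finger_gap: 0.0001
grasp_force: 0.0
```

{"name": "send_rows", "arguments": {"targets": [{"claw": 0, "delta_pos": [4.2, -4.1, 0], "angular": [0, 0, 0]}, {"claw": 0, "delta_pos": [4.2, -4.1, 0], "angular": [0, 0, 0]}, {"claw": 0, "delta_pos": [4.2, -4.1, 0], "angular": [0, 0, 0]}, {"claw": 0, "delta_pos": [4.2, -4.1, 0], "angular": [0, 0, 0]}, {"claw": 0, "delta_pos": [4.0, -4.1, 0], "angular": [0, 0, 0]}]}}

```text
t: 3.7
ee_pos: [0.44, 0.0065, 0.1998]
tcp_rot: [[0.948, 0.317, 0.001], [0.317, -0.948, -0.0], [0.001, 0.001, -1.0]]
wrist_force: [0.3, -0.8, 1.2]
finger_gap: 0.0001
grasp_force: 0.0
```

{"name": "send_rows", "arguments": {"targets": [{"claw": 0, "delta_pos": [0, 0, 1], "angular": [0, 0, -0.178]}, {"claw": 0, "delta_pos": [0, 0, 1], "angular": [0, 0, -0.178]}, {"claw": 0, "delta_pos": [0, 0, 1], "angular": [0, 0, -0.178]}, {"claw": 0, "delta_pos": [0, 0, 1], "angular": [0, 0, -0.178]}, {"claw": 0, "delta_pos": [0, 0, 1], "angular": [0, 0, -0.178]}]}}

```text
t: 4.32
ee_pos: [0.4393, 0.0046, 0.1493]
tcp_rot: [[0.345, 0.939, 0.0], [0.939, -0.345, -0.0], [0.0, 0.0, -1.0]]
wrist_force: [0.3, 1.1, -0.2]
finger_gap: 0.0001
grasp_force: 0.0
```

{"name": "send_rows", "arguments": {"targets": [{"claw": 0, "delta_pos": [0, 0, 1], "angular": [0, 0, -0.178]}, {"claw": 0, "delta_pos": [0, 0, 1], "angular": [0, 0, -0.18]}, {"claw": 0, "delta_pos": [0, 0, 0], "angular": [0, 0, 0]}, {"claw": 0, "delta_pos": [0, 0, 0], "angular": [0, 0, 0]}, {"claw": 0, "delta_pos": [0, 0, 0], "angular": [0, 0, 0]}]}}

```text
t: 4.95
ee_pos: [0.4394, 0.0046, 0.1299]
tcp_rot: [[0.002, 1.0, 0.001], [1.0, -0.002, -0.0], [-0.0, 0.001, -1.0]]
wrist_force: [-0.2, -0.3, -0.4]
finger_gap: 0.0001
grasp_force: 0.0
```

```bash
python3 - <<'E'
from h import *
np.set_printoptions(precision=4,suppress=True)
p=ctrl.read_camera("top")
def g(a,z): a=np.array(a,float); return ray(p,np.c_[280+(a[:,0]+.5)/10-.5,170+(a[:,1]+.5)/10-.5],np.full(len(a),z))
for a,z in (([(108,208),(235,196),(250,365),(120,380)],.125),([(488,168),(612,155),(632,320),(505,335)],.125),([(72,178),(570,118),(602,398),(105,452)],.03)):
    w=g(a,z); print(w.mean(0),[np.degrees(np.arctan2(*d[[1,0]])) for d in (w[0]-w[1],w[3]-w[2])],np.linalg.norm(w[0]-w[1]),np.linalg.norm(w[1]-w[2]))
s=ctrl.sense();print(s["t"],s["ee_pos"],s["tcp_rot"],s["qpos"],s["finger_gap"],s["wrist_force"])
for k in ("side",):
    q=ctrl.read_camera(k);f=q["frame"]; cv2.imwrite("pics/s1.png",cv2.resize(f[120:240,240:400],(800,600),interpolation=cv2.INTER_CUBIC))
    print(px(q,[[.4385,.0055,.091],s["ee_pos"]+np.array([0,0,-.008])]))
E
```

```text
[ 0.6063 -0.1186  0.125 ] [np.float64(96.8141378777197), np.float64(97.95503929362727)] 0.04162291471196343 0.055302913225268695
[ 0.6233 -0.243   0.125 ] [np.float64(97.39815276499404), np.float64(98.03959266946374)] 0.041076957888964975 0.054349260165322696
[ 0.6148 -0.1809  0.03  ] [np.float64(98.3006852891953), np.float64(97.51723824771875)] 0.1750829425102691 0.09807016689944267
5.0 [0.4394 0.0046 0.1299] [[ 0.0015  1.      0.0007]
 [ 1.     -0.0015 -0.0002]
 [-0.0002  0.0007 -1.    ]] [-14.9153  14.9806  97.5959   0.0008  67.3841 -14.8319] -0.00015604442192851902 [-0.2402  0.428   1.142 ]
[[309.1609 192.8435]
 [309.5554 183.0166]]
```

View pics/s1.png

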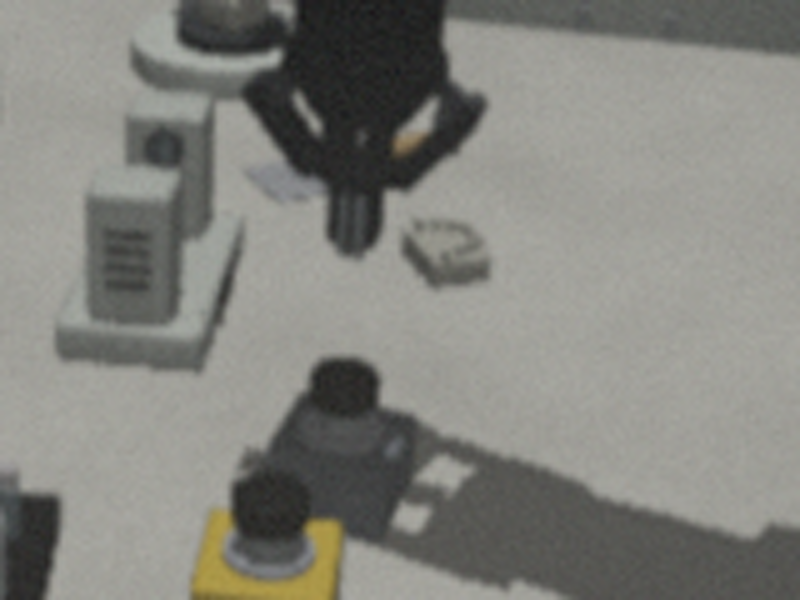

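View top.

The shut fingertips show at (310,170) in the side view, but I predicted row 183. The button top is where predicted (309,193). I'll check from above before descending.

```bash
python3 - <<'E'
from h import *
q=ctrl.read_camera("top");f=q["frame"]; cv2.imwrite("pics/t1.png",cv2.resize(f[190:310,200:360],(800,600),interpolation=cv2.INTER_CUBIC))
e=ctrl.sense()["ee_pos"]
print(px(q,[e,e+np.array([0,0,.1])]))
E
```

```text
[[258.17309257 248.93074452]
 [257.70981702 250.35578324]]
```

View pics/t1.png

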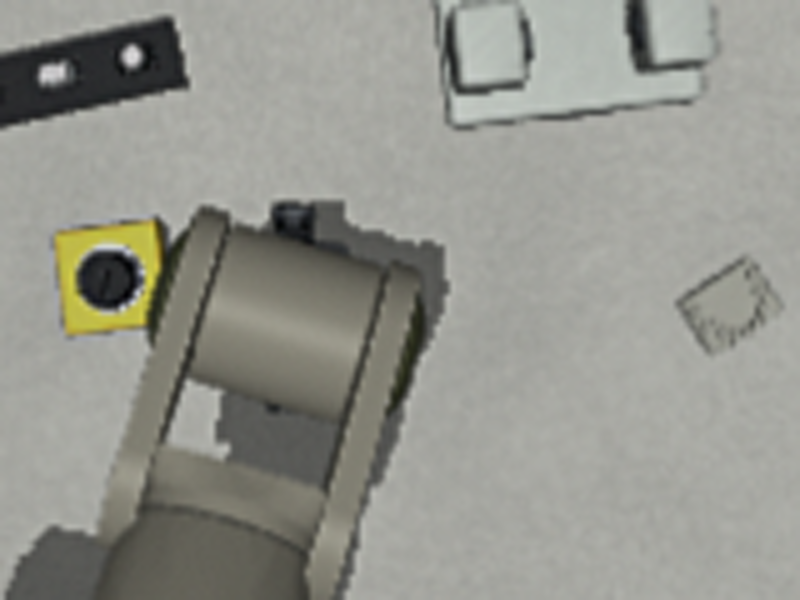

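{"name": "send_rows", "arguments": {"targets": [{"claw": 0, "delta_pos": [0, 0, 1], "angular": [0, 0, 0]}, {"claw": 0, "delta_pos": [0, 0, 1], "angular": [0, 0, 0]}, {"claw": 0, "delta_pos": [0, 0, 0.6], "angular": [0, 0, 0]}, {"claw": 0, "delta_pos": [0, 0, 0.3], "angular": [0, 0, 0]}, {"claw": 0, "delta_pos": [0, 0, 0], "angular": [0, 0, 0]}]}}

```text
t: 5.72
ee_pos: [0.4392, 0.0046, 0.1004]
tcp_rot: [[0.0, 1.0, -0.0], [1.0, -0.0, 0.0], [0.0, -0.0, -1.0]]
wrist_force: [-0.8, -0.7, 0.1]
finger_gap: 0.0002
grasp_force: 0.0
```

```bash
python3 - <<'E'
from h import *
q=ctrl.read_camera("side");f=q["frame"]; cv2.imwrite("pics/s2.png",cv2.resize(f[150:225,260:360],(800,600),interpolation=cv2.INTER_CUBIC))
s=ctrl.sense(); e=s["ee_pos"]
print(e,s["wrist_force"],px(q,[e,e-[0,0,.008],e+[0,0,.02]]))
E
```

```text
[0.43930392 0.00456552 0.10056277] [0.37369927 0.29976255 0.06832952] [[309.15041214 189.68501412]
 [308.9898348  192.15129733]
 [309.55816907 183.43214124]]
```

View pics/s2.png

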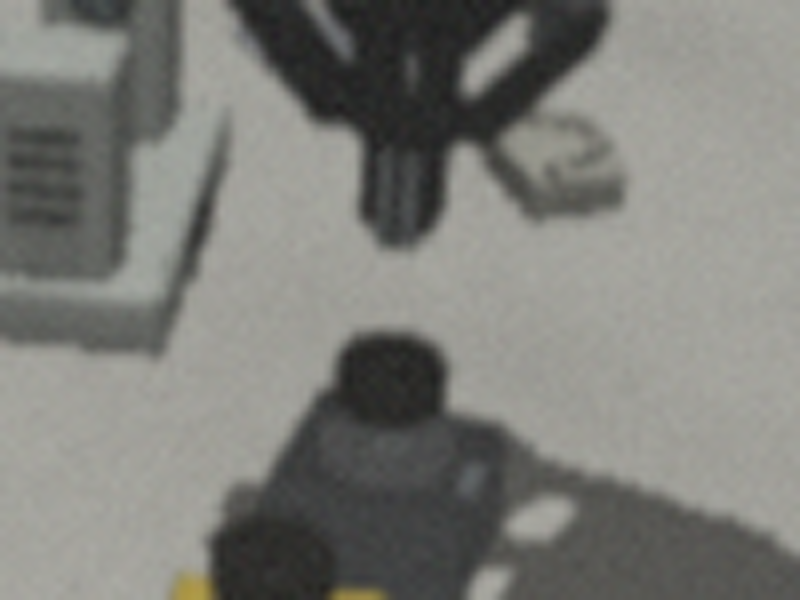

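Tips show at row 180, where row 192 was predicted, so they look about 3 cm higher than the state says. I'll descend gently and let the contact force decide.

{"name": "send_rows", "arguments": {"targets": [{"claw": 0, "delta_pos": [0, 0, 0.2], "angular": [0, 0, 0]}, {"claw": 0, "delta_pos": [0, 0, 0.1], "angular": [0, 0, 0]}, {"claw": 0, "delta_pos": [0, 0, 0.1], "angular": [0, 0, 0]}, {"claw": 0, "delta_pos": [0, 0, 0], "angular": [0, 0, 0]}, {"claw": 0, "delta_pos": [0, 0, 0], "angular": [0, 0, 0]}]}}

```text
t: 6.4
ee_pos: [0.4393, 0.0046, 0.0966]
tcp_rot: [[0.0, 1.0, 0.0], [1.0, -0.0, -0.0], [-0.0, 0.0, -1.0]]
wrist_force: [0.5, -0.9, -0.3]
finger_gap: -0.0
grasp_force: 0.0
```

{"name": "send_rows", "arguments": {"targets": [{"claw": 0, "delta_pos": [0, 0, 0.4], "angular": [0, 0, 0]}, {"claw": 0, "delta_pos": [0, 0, 0.4], "angular": [0, 0, 0]}, {"claw": 0, "delta_pos": [0, 0, 0.2], "angular": [0, 0, 0]}, {"claw": 0, "delta_pos": [0, 0, 0], "angular": [0, 0, 0]}, {"claw": 0, "delta_pos": [0, 0, 0], "angular": [0, 0, 0]}]}}

```text
t: 7.02
ee_pos: [0.4393, 0.0046, 0.0866]
tcp_rot: [[0.0, 1.0, 0.0], [1.0, -0.0, -0.0], [-0.0, 0.0, -1.0]]
wrist_force: [0.5, 0.4, -0.1]
finger_gap: -0.0
grasp_force: 0.0
```

```bash
python3 - <<'E'
from h import *
q=ctrl.read_camera("side");f=q["frame"]; cv2.imwrite("pics/s3.png",cv2.resize(f[150:225,260:360],(800,600),interpolation=cv2.INTER_CUBIC))
s=ctrl.sense(); e=s["ee_pos"]
print(e,s["wrist_force"],s["torque"],s["effort"],px(q,[e-[0,0,.008],e+[0,0,.02]]))
E
```

```text
[0.43928837 0.00457229 0.08660421] [ 0.49203539 -0.20236178  0.53624386] [ 0.00717013  0.06885793 -0.01815708] [-6.46880100e-03 -3.57569647e+01 -1.73321199e+01 -2.87246430e-04
 -4.77162689e-05 -5.23769870e-05] [[308.71788146 196.41003824]
 [309.27755242 187.81152456]]
```

View pics/s3.png

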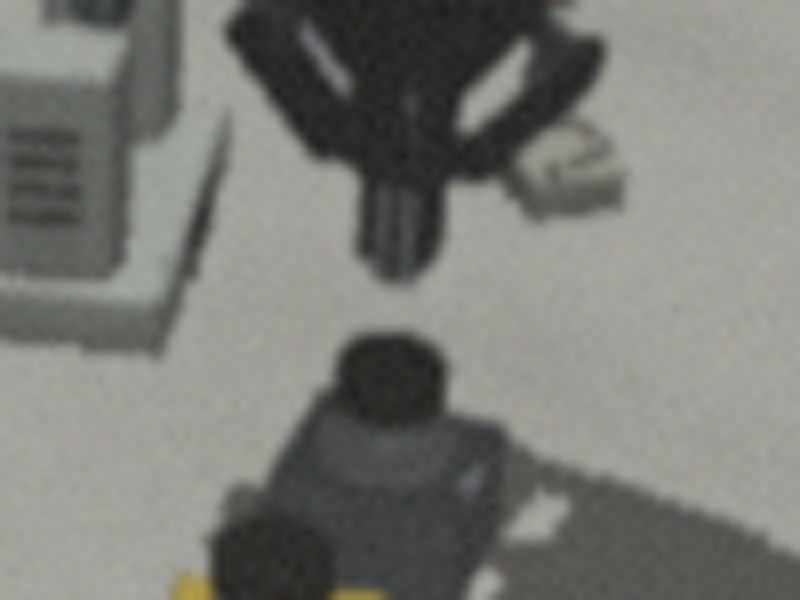

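Moving 14 mm shifted the tips from row 180 to 185 and the gap to the head is still about 9 px (roughly 25 mm), so the tips really are high. I'll keep going.

{"name": "send_rows", "arguments": {"targets": [{"claw": 0, "delta_pos": [0, 0, 0.5], "angular": [0, 0, 0]}, {"claw": 0, "delta_pos": [0, 0, 0.5], "angular": [0, 0, 0]}, {"claw": 0, "delta_pos": [0, 0, 0.4], "angular": [0, 0, 0]}, {"claw": 0, "delta_pos": [0, 0, 0], "angular": [0, 0, 0]}, {"claw": 0, "delta_pos": [0, 0, 0], "angular": [0, 0, 0]}]}}

```text
t: 7.7
ee_pos: [0.4393, 0.0046, 0.0726]
tcp_rot: [[-0.0, 1.0, 0.0], [1.0, 0.0, -0.0], [-0.0, 0.0, -1.0]]
wrist_force: [0.2, -0.2, -1.2]
finger_gap: -0.0001
grasp_force: 0.0
```

{"name": "send_rows", "arguments": {"targets": [{"claw": 0, "delta_pos": [0, 0, 0.1], "angular": [0, 0, 0]}, {"claw": 0, "delta_pos": [0, 0, 0.1], "angular": [0, 0, 0]}, {"claw": 0, "delta_pos": [0, 0, 0.1], "angular": [0, 0, 0]}, {"claw": 0, "delta_pos": [0, 0, 0.1], "angular": [0, 0, 0]}, {"claw": 0, "delta_pos": [0, 0, 0], "angular": [0, 0, 0]}]}}

```text
t: 8.32
ee_pos: [0.4392, 0.0046, 0.0685]
tcp_rot: [[0.0, 1.0, -0.0], [1.0, -0.0, 0.0], [0.0, -0.0, -1.0]]
wrist_force: [-0.8, 0.5, 0.6]
finger_gap: 0.0001
grasp_force: 0.0
```

{"name": "send_rows", "arguments": {"targets": [{"claw": 0, "delta_pos": [0, 0, 0.1], "angular": [0, 0, 0]}, {"claw": 0, "delta_pos": [0, 0, 0.1], "angular": [0, 0, 0]}, {"claw": 0, "delta_pos": [0, 0, 0.1], "angular": [0, 0, 0]}, {"claw": 0, "delta_pos": [0, 0, 0.1], "angular": [0, 0, 0]}, {"claw": 0, "delta_pos": [0, 0, 0], "angular": [0, 0, 0]}]}}

```text
t: 8.95
ee_pos: [0.4392, 0.0046, 0.0645]
tcp_rot: [[-0.0, 1.0, -0.0], [1.0, 0.0, 0.0], [0.0, -0.0, -1.0]]
wrist_force: [0.1, -0.1, -0.2]
finger_gap: 0.0003
grasp_force: 0.0
```

{"name": "send_rows", "arguments": {"targets": [{"claw": 0, "delta_pos": [0, 0, 0.1], "angular": [0, 0, 0]}, {"claw": 0, "delta_pos": [0, 0, 0.1], "angular": [0, 0, 0]}, {"claw": 0, "delta_pos": [0, 0, 0.1], "angular": [0, 0, 0]}, {"claw": 0, "delta_pos": [0, 0, 0], "angular": [0, 0, 0]}, {"claw": 0, "delta_pos": [0, 0, 0], "angular": [0, 0, 0]}]}}

```text
t: 9.57
ee_pos: [0.4392, 0.0046, 0.0615]
tcp_rot: [[0.0, 1.0, 0.0], [1.0, -0.0, 0.0], [0.0, 0.0, -1.0]]
wrist_force: [0.3, -0.6, -0.6]
finger_gap: -0.0004
grasp_force: 0.0
```

{"name": "send_rows", "arguments": {"targets": [{"claw": 0, "delta_pos": [0, 0, 0.1], "angular": [0, 0, 0]}, {"claw": 0, "delta_pos": [0, 0, 0.1], "angular": [0, 0, 0]}, {"claw": 0, "delta_pos": [0, 0, 0.1], "angular": [0, 0, 0]}, {"claw": 0, "delta_pos": [0, 0, 0], "angular": [0, 0, 0]}, {"claw": 0, "delta_pos": [0, 0, 0], "angular": [0, 0, 0]}]}}

```text
t: 10.2
ee_pos: [0.4393, 0.0046, 0.0586]
tcp_rot: [[-0.0, 1.0, 0.0], [1.0, 0.0, -0.0], [-0.0, 0.0, -1.0]]
wrist_force: [-0.3, 0.4, 1.4]
finger_gap: -0.0001
grasp_force: 1.0
```

```bash
python3 - <<'E'
from h import *
q=ctrl.read_camera("side");f=q["frame"]; cv2.imwrite("pics/s4.png",cv2.resize(f[150:225,260:360],(800,600),interpolation=cv2.INTER_CUBIC))
s=ctrl.sense(); e=s["ee_pos"]
print(e,s["wrist_force"],s["torque"])
E
```

```text
[0.43926256 0.00459154 0.05859971] [0.52404071 0.47371214 1.64164687] [ 0.07199719  0.0331488  -0.00622871]
```

View pics/s4.png

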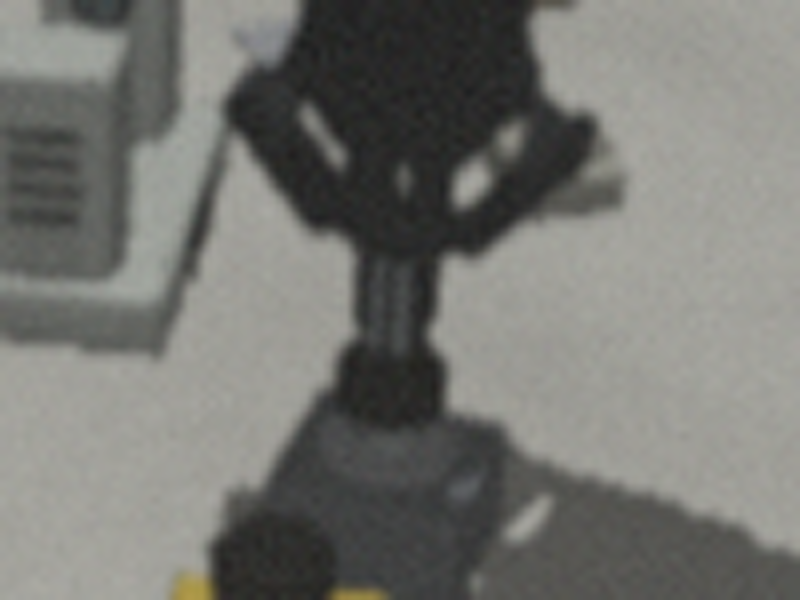

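Contact is made, with the tips on the head's centre in the picture (crop (395,355)). The real TCP is therefore 40 mm above the reported z, an offset I'll carry along. Now pressing.

{"name": "send_rows", "arguments": {"targets": [{"claw": 0, "delta_pos": [0, 0, 0.2], "angular": [0, 0, 0]}, {"claw": 0, "delta_pos": [0, 0, 0.2], "angular": [0, 0, 0]}, {"claw": 0, "delta_pos": [0, 0, 0.1], "angular": [0, 0, 0]}, {"claw": 0, "delta_pos": [0, 0, 0.1], "angular": [0, 0, 0]}, {"claw": 0, "delta_pos": [0, 0, 0], "angular": [0, 0, 0]}]}}

```text
t: 10.88
ee_pos: [0.4395, 0.0045, 0.053]
tcp_rot: [[-0.0, 1.0, 0.001], [1.0, 0.0, -0.0], [-0.0, 0.001, -1.0]]
wrist_force: [-2.3, 0.1, 11.1]
finger_gap: -0.0002
grasp_force: 5.3
```

{"name": "send_rows", "arguments": {"targets": [{"claw": 0, "delta_pos": [0, 0, 0.05], "angular": [0, 0, 0]}, {"claw": 0, "delta_pos": [0, 0, 0.05], "angular": [0, 0, 0]}, {"claw": 0, "delta_pos": [0, 0, 0], "angular": [0, 0, 0]}, {"claw": 0, "delta_pos": [0, 0, 0], "angular": [0, 0, 0]}, {"claw": 0, "delta_pos": [0, 0, 0], "angular": [0, 0, 0]}]}}

```text
t: 11.5
ee_pos: [0.4396, 0.0045, 0.0527]
tcp_rot: [[-0.0, 1.0, 0.002], [1.0, 0.0, -0.001], [-0.001, 0.002, -1.0]]
wrist_force: [-3.8, 1.2, 20.7]
finger_gap: -0.0002
grasp_force: 10.2
```

{"name": "send_rows", "arguments": {"targets": [{"claw": 0, "delta_pos": [0, 0, -1.2], "angular": [0, 0, 0]}, {"claw": 0, "delta_pos": [0, 0, -2.7], "angular": [0, 0, 0]}, {"claw": 100, "delta_pos": [0.1, 0, 0], "angular": [0, 0, 0]}, {"claw": 100, "delta_pos": [0, 0, 0], "angular": [0, 0, 0]}, {"claw": 100, "delta_pos": [0, 0, 0], "angular": [0, 0, 0]}]}}

```text
t: 12.12
ee_pos: [0.4388, 0.0057, 0.0897]
tcp_rot: [[0.0, 1.0, -0.002], [1.0, -0.0, 0.0], [0.0, -0.002, -1.0]]
wrist_force: [0.4, -0.1, 0.4]
finger_gap: 0.0541
grasp_force: 0.0
```

{"name": "send_rows", "arguments": {"targets": [{"claw": 100, "delta_pos": [0, 0, 0], "angular": [0, 0, 0]}, {"claw": 100, "delta_pos": [0, 0, 0], "angular": [0, 0, 0]}, {"claw": 100, "delta_pos": [0, 0, 0], "angular": [0, 0, 0]}, {"claw": 100, "delta_pos": [0, 0, 0], "angular": [0, 0, 0]}, {"claw": 100, "delta_pos": [0, 0, 0], "angular": [0, 0, 0]}]}}

```text
t: 12.75
ee_pos: [0.4392, 0.0056, 0.0905]
tcp_rot: [[0.0, 1.0, 0.0], [1.0, -0.0, -0.0], [-0.0, 0.0, -1.0]]
wrist_force: [-0.4, 0.3, 0.4]
finger_gap: 0.0858
grasp_force: 0.0
```

{"name": "send_rows", "arguments": {"targets": [{"claw": 100, "delta_pos": [0, 0, 2], "angular": [0, 0, 0]}, {"claw": 100, "delta_pos": [0, 0, 2], "angular": [0, 0, 0]}, {"claw": 100, "delta_pos": [0, 0, 1.5], "angular": [0, 0, 0]}, {"claw": 100, "delta_pos": [0, 0, 1.0], "angular": [0, 0, 0]}, {"claw": 100, "delta_pos": [0, 0, 0], "angular": [0, 0, 0]}]}}

```text
t: 13.38
ee_pos: [0.439, 0.0056, 0.0252]
tcp_rot: [[0.0, 1.0, -0.001], [1.0, -0.0, 0.0], [0.0, -0.001, -1.0]]
wrist_force: [-0.6, 0.1, -0.7]
finger_gap: 0.0855
grasp_force: 0.0
```

{"name": "send_rows", "arguments": {"targets": [{"claw": 30, "delta_pos": [0, 0, 0], "angular": [0, 0, 0]}, {"claw": 30, "delta_pos": [0, 0, 0], "angular": [0, 0, 0]}, {"claw": 30, "delta_pos": [0, 0, 0], "angular": [0, 0, 0]}, {"claw": 30, "delta_pos": [0, 0, 0], "angular": [0, 0, 0]}, {"claw": 30, "delta_pos": [0, 0, 0], "angular": [0, 0, 0]}], "grip_force": 30}}

```text
t: 14.0
ee_pos: [0.439, 0.0056, 0.0256]
tcp_rot: [[-0.0, 1.0, -0.0], [1.0, 0.0, -0.0], [-0.0, -0.0, -1.0]]
wrist_force: [-2.6, -0.7, 1.8]
finger_gap: 0.0387
grasp_force: 29.9
```

{"name": "send_rows", "arguments": {"targets": [{"claw": 30, "delta_pos": [0, 0, 0], "angular": [0, 0, 0.15]}, {"claw": 30, "delta_pos": [0, 0, 0], "angular": [0, 0, 0.15]}, {"claw": 30, "delta_pos": [0, 0, 0], "angular": [0, 0, 0.15]}, {"claw": 30, "delta_pos": [0, 0, 0], "angular": [0, 0, 0.15]}, {"claw": 30, "delta_pos": [0, 0, 0], "angular": [0, 0, 0.15]}]}}

```text
t: 14.62
ee_pos: [0.4379, 0.0059, 0.0252]
tcp_rot: [[0.685, 0.729, -0.003], [0.729, -0.685, 0.001], [-0.002, -0.003, -1.0]]
wrist_force: [-5.2, 0.5, 2.0]
finger_gap: 0.0387
grasp_force: 30.0
```

```bash
python3 -c "
from h import *
s=ctrl.sense();print(s['qpos'].round(1) if hasattr(s['qpos'],'round') else s['qpos'],s['torque'],s['wrist_force'],s['tcp_rot'],s['finger_gap'])"
```

```text
[-14.8  24.3 105.9  -0.   50.   28.5] [0.08082537 0.80796131 0.01461613] [-5.18984029  0.52729155  1.95013025] [[ 6.85022676e-01  7.28515961e-01 -2.90317204e-03]
 [ 7.28520174e-01 -6.85024037e-01  6.52333803e-04]
 [-1.51350704e-03 -2.56188284e-03 -9.99995573e-01]] 0.038742028712471975
```

{"name": "send_rows", "arguments": {"targets": [{"claw": 30, "delta_pos": [0, 0, 0], "angular": [0, 0, 0.15]}, {"claw": 30, "delta_pos": [0, 0, 0], "angular": [0, 0, 0.12]}, {"claw": 30, "delta_pos": [0, 0, 0], "angular": [0, 0, 0.08]}, {"claw": 30, "delta_pos": [0, 0, 0], "angular": [0, 0, 0]}, {"claw": 30, "delta_pos": [0, 0, 0], "angular": [0, 0, 0]}]}}

```text
t: 15.25
ee_pos: [0.4376, 0.0063, 0.0252]
tcp_rot: [[0.891, 0.454, -0.004], [0.454, -0.891, 0.001], [-0.003, -0.003, -1.0]]
wrist_force: [-6.3, 2.0, 2.5]
finger_gap: 0.0389
grasp_force: 29.9
```

```bash
python3 -c "
from h import *
s=ctrl.sense();print(s['torque'],s['wrist_force'],s['tcp_rot'][:,0],s['finger_gap'],s['qpos'])"
```

```text
[ 0.25427986  0.85934602 -0.00764407] [-6.28507113  1.99103105  2.46862401] [ 0.89122675  0.45355061 -0.00259219] 0.03887937565361475 [-1.47650422e+01  2.43171308e+01  1.05879957e+02  2.76569151e-02
  5.00208565e+01  4.82455418e+01]
```

{"name": "send_rows", "arguments": {"targets": [{"claw": 30, "delta_pos": [0, 0, 0], "angular": [0, 0, 0.08]}, {"claw": 30, "delta_pos": [0, 0, 0], "angular": [0, 0, 0.08]}, {"claw": 30, "delta_pos": [0, 0, 0], "angular": [0, 0, 0.04]}, {"claw": 30, "delta_pos": [0, 0, 0], "angular": [0, 0, 0]}, {"claw": 30, "delta_pos": [0, 0, 0], "angular": [0, 0, 0]}]}}

```text
t: 15.88
ee_pos: [0.4375, 0.0066, 0.0251]
tcp_rot: [[0.963, 0.269, -0.004], [0.269, -0.963, 0.001], [-0.003, -0.002, -1.0]]
wrist_force: [-5.8, 5.8, 2.5]
finger_gap: 0.0387
grasp_force: 31.3
```

```bash
python3 -c "
from h import *
s=ctrl.sense();print(s['torque'],s['wrist_force'],s['tcp_rot'][:,0],s['finger_gap'],s['qpos'])"
```

```text
[0.73268008 0.86264716 0.65464291] [-5.79659257  5.84838427  2.5155141 ] [ 0.96311448  0.2690718  -0.00329551] 0.03870746348917977 [-1.47303211e+01  2.43213740e+01  1.05884506e+02  3.46087856e-02
  5.00284306e+01  5.96384967e+01]
```

The moment about z jumped from 0 to 0.65 N m after 1.3 rad, so the end stop is reached. Now I'll release and rise.

{"name": "send_rows", "arguments": {"targets": [{"claw": 100, "delta_pos": [0, 0, 0], "angular": [0, 0, 0]}, {"claw": 100, "delta_pos": [0, 0, 0], "angular": [0, 0, 0]}, {"claw": 100, "delta_pos": [0, 0, 0], "angular": [0, 0, 0]}, {"claw": 100, "delta_pos": [0, 0, -2], "angular": [0, 0, 0]}, {"claw": 100, "delta_pos": [0, 0, -4], "angular": [0, 0, 0]}]}}

```text
t: 16.5
ee_pos: [0.4386, 0.0056, 0.0854]
tcp_rot: [[0.964, 0.267, -0.003], [0.267, -0.964, 0.001], [-0.003, -0.002, -1.0]]
wrist_force: [0.4, -0.5, -0.3]
finger_gap: 0.0851
grasp_force: 0.0
```

{"name": "send_rows", "arguments": {"targets": [{"claw": 100, "delta_pos": [0, 0, -4], "angular": [0, 0, 0]}, {"claw": 100, "delta_pos": [0, 0, 0], "angular": [0, 0, -0.17]}, {"claw": 100, "delta_pos": [0, 0, 0], "angular": [0, 0, -0.17]}, {"claw": 100, "delta_pos": [0, 0, 0], "angular": [0, 0, -0.17]}, {"claw": 100, "delta_pos": [0, 0, 0], "angular": [0, 0, -0.17]}]}}

```text
t: 17.12
ee_pos: [0.4393, 0.0055, 0.1256]
tcp_rot: [[0.577, 0.817, 0.0], [0.817, -0.577, -0.0], [0.0, 0.0, -1.0]]
wrist_force: [0.4, 0.6, -0.3]
finger_gap: 0.086
grasp_force: 0.0
```

{"name": "send_rows", "arguments": {"targets": [{"claw": 100, "delta_pos": [0, 0, 0], "angular": [0, 0, -0.17]}, {"claw": 100, "delta_pos": [0, 0, 0], "angular": [0, 0, -0.17]}, {"claw": 100, "delta_pos": [0, 0, 0], "angular": [0, 0, -0.17]}, {"claw": 100, "delta_pos": [0, 0, 0], "angular": [0, 0, -0.17]}, {"claw": 100, "delta_pos": [0, 0, 0], "angular": [0, 0, -0.175]}]}}

```text
t: 17.75
ee_pos: [0.4393, 0.0055, 0.1255]
tcp_rot: [[-0.238, 0.971, 0.0], [0.971, 0.238, -0.0], [-0.0, 0.0, -1.0]]
wrist_force: [0.2, 0.1, 0.1]
finger_gap: 0.0854
grasp_force: 0.0
```

{"name": "send_rows", "arguments": {"targets": [{"claw": 100, "delta_pos": [2.5, 3.6, 0], "angular": [0, 0, 0]}, {"claw": 100, "delta_pos": [2.5, 3.6, 0], "angular": [0, 0, 0]}, {"claw": 100, "delta_pos": [2.5, 3.6, 0], "angular": [0, 0, 0]}, {"claw": 100, "delta_pos": [2.5, 3.6, 0], "angular": [0, 0, 0]}, {"claw": 100, "delta_pos": [2.5, 3.7, 0], "angular": [0, 0, 0]}]}}

```text
t: 18.38
ee_pos: [0.5871, 0.1704, 0.1254]
tcp_rot: [[-0.233, 0.973, 0.0], [0.973, 0.233, -0.0], [-0.0, 0.0, -1.0]]
wrist_force: [-0.0, -0.6, -0.2]
finger_gap: 0.0854
grasp_force: 0.0
```

```bash
python3 - <<'E'
from h import *
np.set_printoptions(precision=4,suppress=True)
s=ctrl.sense();R=s['tcp_rot'];print(s['t'],s['ee_pos'],np.degrees(np.arctan2(R[1,0],R[0,0])),s['finger_gap'],s['qpos'])
print("tool delta cm",100*R.T@(np.array([.5833,.1712,-.004])-s['ee_pos']))
q=ctrl.read_camera("side");f=q["frame"]
a=cv2.resize(f[165:265,190:290],(600,600),interpolation=cv2.INTER_CUBIC); cv2.imwrite("pics/c1.png",a)
t=ctrl.read_camera("top");
b=cv2.resize(t["frame"][225:270,240:285],(600,600),interpolation=cv2.INTER_CUBIC); cv2.imwrite("pics/b1.png",b)
print(px(q,[[.5833,.1712,.066],s['ee_pos']+[0,0,.032]]))
for d in ctrl.landmark_of(q,"cell_frosted")[:2]: print(d)
E
```

```text
18.375 [0.5871 0.1704 0.1254] 103.45782202338552 0.0854266867181371 [ 5.1069 31.2505 70.9026 -0.0022 77.8401 -8.3504]
tool delta cm [ 0.1642 -0.3516 12.9426]
[[238.3242 222.7591]
 [235.4772 192.1147]]
{'at': [0.5838, 0.168, 0.0422], 'conf': 0.53}
{'at': [0.4411, 0.0075, 0.0917], 'conf': 0.28}
```

```bash
python3 -c "
import cv2,numpy as np
a=cv2.imread('pics/c1.png');b=cv2.imread('pics/b1.png');cv2.imwrite('pics/m1.png',np.hstack([cv2.resize(a,(400,400)),cv2.resize(b,(400,400))]))"
```

```text
(no output)
```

View pics/m1.png

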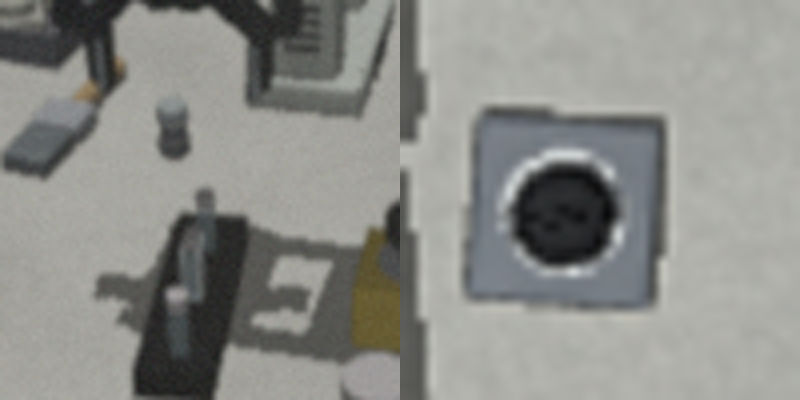

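The ridge now lies almost across the picture (about 70° turned) and the head is centred on its collar. Tips are at (216,187) and (254,190), their middle matching the prediction with the offset. The cell stopper at (237,222) also fits. Descending on the cell.

{"name": "send_rows", "arguments": {"targets": [{"claw": 100, "delta_pos": [0.16, -0.35, 0], "angular": [0, 0, -0.004]}, {"claw": 100, "delta_pos": [0, 0, 4], "angular": [0, 0, 0]}, {"claw": 100, "delta_pos": [0, 0, 4], "angular": [0, 0, 0]}, {"claw": 100, "delta_pos": [0, 0, 2], "angular": [0, 0, 0]}, {"claw": 100, "delta_pos": [0, 0, 0], "angular": [0, 0, 0]}]}}

```text
t: 19.15
ee_pos: [0.5811, 0.1692, 0.0247]
tcp_rot: [[-0.236, 0.972, -0.003], [0.972, 0.236, -0.0], [0.0, -0.003, -1.0]]
wrist_force: [0.6, -0.7, 1.0]
finger_gap: 0.0855
grasp_force: 0.0
```

{"name": "send_rows", "arguments": {"targets": [{"claw": 60, "delta_pos": [0, 0, 1], "angular": [0, 0, 0]}, {"claw": 60, "delta_pos": [0, 0, 1], "angular": [0, 0, 0]}, {"claw": 60, "delta_pos": [0, 0, 0.7], "angular": [0, 0, 0]}, {"claw": 60, "delta_pos": [0, 0, 0.2], "angular": [0, 0, 0]}, {"claw": 50, "delta_pos": [0, 0, 0], "angular": [0, 0, 0]}]}}

```text
t: 19.77
ee_pos: [0.5824, 0.1701, -0.0035]
tcp_rot: [[-0.237, 0.972, 0.0], [0.972, 0.237, 0.0], [0.0, 0.0, -1.0]]
wrist_force: [0.1, 0.1, -0.2]
finger_gap: 0.0432
grasp_force: 0.0
```

```bash
python3 - <<'E'
from h import *
np.set_printoptions(precision=4,suppress=True)
s=ctrl.sense();R=s['tcp_rot'];print(s['t'],s['ee_pos'],s['wrist_force'],s['finger_gap'])
out=[]
q=ctrl.read_camera("side");f=q["frame"]
cv2.imwrite("pics/g1.png",cv2.resize(f[185:260,190:290],(800,600),interpolation=cv2.INTER_CUBIC))
print(px(q,[[.5833,.1712,.066],[.5833,.1712,.022],s['ee_pos']+[0,0,.032]]))
E
```

```text
19.775 [ 0.5824  0.1701 -0.0035] [ 0.0547  0.0819 -0.2239] 0.043245366053300996
[[238.3242 222.7591]
 [239.024  236.2857]
 [239.397  234.137 ]]
```

{"name": "send_rows", "arguments": {"targets": [{"claw": 50, "delta_pos": [0.09, 0.1, 0], "angular": [0, 0, 0]}, {"claw": 30, "delta_pos": [0, 0, 0], "angular": [0, 0, 0]}, {"claw": 20, "delta_pos": [0, 0, 0], "angular": [0, 0, 0]}, {"claw": 5, "delta_pos": [0, 0, 0], "angular": [0, 0, 0]}, {"claw": 5, "delta_pos": [0, 0, 0], "angular": [0, 0, 0]}], "grip_force": 25}}

```text
t: 20.45
ee_pos: [0.5833, 0.1712, -0.0034]
tcp_rot: [[-0.237, 0.972, 0.001], [0.972, 0.237, 0.0], [-0.0, 0.001, -1.0]]
wrist_force: [1.6, 1.0, 0.5]
finger_gap: 0.0116
grasp_force: 30.7
```

{"name": "send_rows", "arguments": {"targets": [{"claw": 5, "delta_pos": [0, 0, 0], "angular": [0, 0, 0]}, {"claw": 5, "delta_pos": [0, 0, 0], "angular": [0, 0, 0]}, {"claw": 5, "delta_pos": [0, 0, 0], "angular": [0, 0, 0]}, {"claw": 5, "delta_pos": [0, 0, 0], "angular": [0, 0, 0]}, {"claw": 5, "delta_pos": [0, 0, 0], "angular": [0, 0, 0]}]}}

```text
t: 21.08
ee_pos: [0.5833, 0.1712, -0.0034]
tcp_rot: [[-0.237, 0.972, 0.0], [0.972, 0.237, 0.0], [-0.0, 0.0, -1.0]]
wrist_force: [1.7, -0.0, 0.5]
finger_gap: 0.0122
grasp_force: 30.8
```

{"name": "send_rows", "arguments": {"targets": [{"claw": 5, "delta_pos": [0, 0, -0.5], "angular": [0, 0, 0]}, {"claw": 5, "delta_pos": [0, 0, -1], "angular": [0, 0, 0]}, {"claw": 5, "delta_pos": [0, 0, -1.5], "angular": [0, 0, 0]}, {"claw": 5, "delta_pos": [0, 0, -2], "angular": [0, 0, 0]}, {"claw": 5, "delta_pos": [0, 0, -2], "angular": [0, 0, 0]}]}}

```text
t: 21.7
ee_pos: [0.5826, 0.1711, 0.0681]
tcp_rot: [[-0.237, 0.972, -0.001], [0.972, 0.237, -0.0], [-0.0, -0.001, -1.0]]
wrist_force: [-0.2, -0.3, -0.2]
finger_gap: 0.0122
grasp_force: 30.7
```

{"name": "send_rows", "arguments": {"targets": [{"claw": 5, "delta_pos": [0, 0, -2], "angular": [0, 0, 0]}, {"claw": 5, "delta_pos": [0, 0, -2], "angular": [0, 0, 0]}, {"claw": 5, "delta_pos": [0, 0, -2], "angular": [0, 0, 0]}, {"claw": 5, "delta_pos": [0, 0, -1], "angular": [0, 0, 0]}, {"claw": 5, "delta_pos": [0, 0, 0], "angular": [0, 0, 0.105]}]}}

```text
t: 22.32
ee_pos: [0.583, 0.1711, 0.1377]
tcp_rot: [[-0.131, 0.991, 0.001], [0.991, 0.131, 0.0], [-0.0, 0.001, -1.0]]
wrist_force: [0.0, -0.5, -0.4]
finger_gap: 0.012
grasp_force: 30.7
```

```bash
python3 - <<'E'
from h import *
np.set_printoptions(precision=4,suppress=True)
s=ctrl.sense();R=s['tcp_rot'];print(s['t'],s['ee_pos'],np.degrees(np.arctan2(R[1,0],R[0,0])),s['wrist_force'],s['finger_gap'],s['grasp_force'])
print("tool delta cm",100*R.T@(np.array([.6155,-.1805,.0735])-s['ee_pos']))
E
```

```text
22.325 [0.583  0.1711 0.1377] 97.54530979813033 [ 0.0254 -0.5353 -0.3583] 0.012043370396718071 30.661152005195618
tool delta cm [-35.2848  -1.399    6.4224]
```

{"name": "send_rows", "arguments": {"targets": [{"claw": 5, "delta_pos": [-2, 0, 0], "angular": [0, 0, 0]}, {"claw": 5, "delta_pos": [-4, -0.2, 0], "angular": [0, 0, 0]}, {"claw": 5, "delta_pos": [-4, -0.2, 0], "angular": [0, 0, 0]}, {"claw": 5, "delta_pos": [-4, -0.2, 0], "angular": [0, 0, 0]}, {"claw": 5, "delta_pos": [-4, -0.2, 0], "angular": [0, 0, 0]}]}}

```text
t: 22.95
ee_pos: [0.5987, -0.0108, 0.1363]
tcp_rot: [[-0.135, 0.991, -0.001], [0.991, 0.135, -0.0], [0.0, -0.001, -1.0]]
wrist_force: [1.1, 0.3, -0.2]
finger_gap: 0.0118
grasp_force: 30.7
```

{"name": "send_rows", "arguments": {"targets": [{"claw": 5, "delta_pos": [-4, -0.2, 0], "angular": [0, 0, 0]}, {"claw": 5, "delta_pos": [-4, -0.2, 0], "angular": [0, 0, 0]}, {"claw": 5, "delta_pos": [-4, -0.2, 0], "angular": [0, 0, 0]}, {"claw": 5, "delta_pos": [-3.5, 0, 0], "angular": [0, 0, 0]}, {"claw": 5, "delta_pos": [-1.8, 0, 0], "angular": [0, 0, 0]}]}}

```text
t: 23.58
ee_pos: [0.6158, -0.1831, 0.1362]
tcp_rot: [[-0.133, 0.991, -0.001], [0.991, 0.133, 0.0], [0.0, -0.001, -1.0]]
wrist_force: [0.6, -0.3, -1.2]
finger_gap: 0.012
grasp_force: 30.7
```

{"name": "send_rows", "arguments": {"targets": [{"claw": 5, "delta_pos": [0, 0, 0], "angular": [0, 0, 0]}, {"claw": 5, "delta_pos": [0, 0, 0], "angular": [0, 0, 0]}, {"claw": 5, "delta_pos": [0, 0, 0], "angular": [0, 0, 0]}, {"claw": 5, "delta_pos": [0, 0, 0], "angular": [0, 0, 0]}, {"claw": 5, "delta_pos": [0, 0, 0], "angular": [0, 0, 0]}]}}

```text
t: 24.2
ee_pos: [0.6165, -0.1801, 0.1366]
tcp_rot: [[-0.134, 0.991, 0.0], [0.991, 0.134, 0.0], [0.0, 0.0, -1.0]]
wrist_force: [-0.6, -0.7, -0.4]
finger_gap: 0.0121
grasp_force: 30.7
```

```bash
python3 - <<'E'
from h import *
np.set_printoptions(precision=4,suppress=True)
s=ctrl.sense();R=s['tcp_rot'];print(s['t'],s['ee_pos'],np.degrees(np.arctan2(R[1,0],R[0,0])),s['wrist_force'],s['finger_gap'],s['grasp_force'])
print("tool delta cm",100*R.T@(np.array([.6155,-.1805,.0735])-s['ee_pos']))
for k in ("side","top"):
  q=ctrl.read_camera(k)
  for th in ("cell_frosted","beam","cell"):
    for d in ctrl.landmark_of(q,th)[:2]: print(k,th,round(d["conf"],2),np.array(d["at"]))
E
```

```text
24.2 [ 0.6165 -0.1801  0.1366] 97.71050205723738 [-0.5698 -0.7186 -0.3622] 0.012079420730470292 30.65942645072937
tool delta cm [-0.0222 -0.0994  6.3099]
side cell_frosted 0.59 [ 0.6171 -0.1829  0.1833]
side beam 0.72 [ 0.6152 -0.1825  0.0969]
side cell 0.42 [ 0.6165 -0.1729  0.146 ]
side cell 0.34 [ 0.4344  0.2461 -0.0023]
top cell_frosted 0.44 [0.437  0.0044 0.089 ]
top beam 0.74 [ 0.6228 -0.1816  0.1009]
```

{"name": "send_rows", "arguments": {"targets": [{"claw": 5, "delta_pos": [-0.06, -0.04, 1], "angular": [0, 0, 0]}, {"claw": 5, "delta_pos": [0, 0, 1.5], "angular": [0, 0, 0]}, {"claw": 5, "delta_pos": [0, 0, 1.5], "angular": [0, 0, 0]}, {"claw": 5, "delta_pos": [0, 0, 1.3], "angular": [0, 0, 0]}, {"claw": 5, "delta_pos": [0, 0, 1], "angular": [0, 0, 0]}]}}

```text
t: 25.22
ee_pos: [0.6159, -0.1811, 0.0723]
tcp_rot: [[-0.134, 0.991, -0.001], [0.991, 0.134, 0.0], [0.001, -0.001, -1.0]]
wrist_force: [0.7, -0.4, 0.0]
finger_gap: 0.0119
grasp_force: 30.7
```

{"name": "send_rows", "arguments": {"targets": [{"claw": 5, "delta_pos": [0, 0, 0], "angular": [0, 0, 0]}, {"claw": 5, "delta_pos": [0, 0, 0], "angular": [0, 0, 0]}, {"claw": 5, "delta_pos": [0, 0, 0], "angular": [0, 0, 0]}, {"claw": 5, "delta_pos": [0, 0, 0], "angular": [0, 0, 0]}, {"claw": 5, "delta_pos": [0, 0, 0], "angular": [0, 0, 0]}]}}

```text
t: 25.85
ee_pos: [0.6161, -0.1812, 0.0737]
tcp_rot: [[-0.134, 0.991, 0.0], [0.991, 0.134, -0.0], [-0.0, 0.0, -1.0]]
wrist_force: [-1.3, -0.9, -0.5]
finger_gap: 0.012
grasp_force: 30.7
```

```bash
python3 - <<'E'
from h import *
np.set_printoptions(precision=4,suppress=True)
s=ctrl.sense();R=s['tcp_rot'];e=s['ee_pos'];print(s['t'],e,np.degrees(np.arctan2(R[1,0],R[0,0])),s['wrist_force'],s['finger_gap'],s['grasp_force'])
q=ctrl.read_camera("side")
for th in ("cell_frosted","beam","cell_clear","stop_top"):
    for d in ctrl.landmark_of(q,th)[:2]: print(th,round(d["conf"],2),np.array(d["at"]))
cv2.imwrite("pics/final.png",cv2.resize(q["frame"][120:195,230:330],(800,600),interpolation=cv2.INTER_CUBIC))
print((px(q,[[e[0],e[1],.085],[e[0],e[1],.143],[.6165,-.1807,.1]])-[230,120])*8)
E
```

```text
25.85 [ 0.6161 -0.1812  0.0737] 97.67871151571147 [-1.2533 -0.8512 -0.5392] 0.012041117583248795 30.654038786888123
cell_frosted 0.59 [ 0.6162 -0.1839  0.1187]
cell_frosted 0.57 [0.598  0.1209 0.0091]
beam 0.75 [ 0.6174 -0.182   0.1   ]
cell_clear 0.39 [ 0.6184 -0.1694  0.1111]
stop_top 0.59 [0.4424 0.0063 0.0914]
stop_top 0.46 [0.4461 0.1279 0.0904]
[[325.3887 306.6016]
 [325.7889 179.1533]
 [324.2909 274.6191]]
```

View pics/final.png

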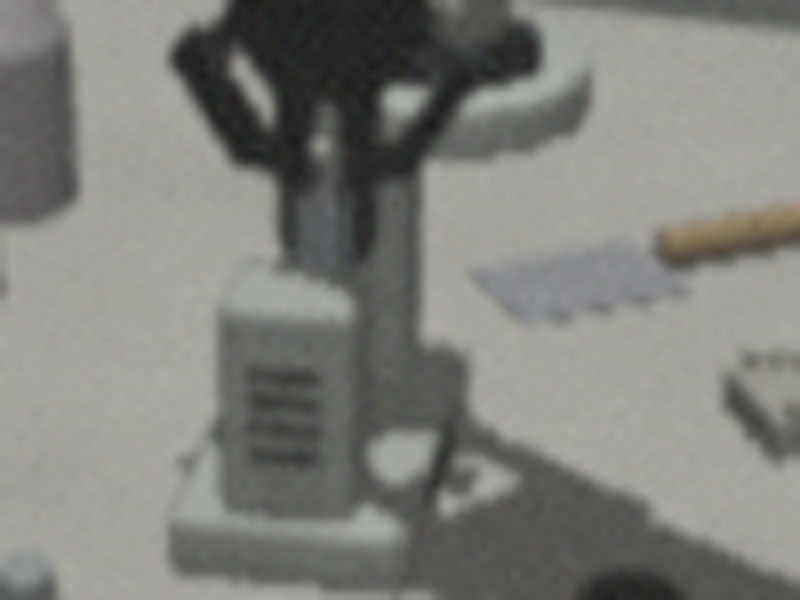

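The picture shows the cell upright between the fingertips (crop (325,220)), in the gap behind the near head. The button's top reads 91 mm, so it is sprung out. Networks put the frosted point at z 0.119 and the beam within 2 mm, so I'll hand in.

```bash
python3 -c "
from plant import ctrl
print(ctrl.job_done())"
```

```text
the job is handed in; nothing more can be done
None
```

I pressed the grey box's stop button right down, turned it clockwise to its end stop and left it sprung out. The cell is now held by its frosted faces between the lenses, with the light passing about 15–18 mm above its underside, and the job is handed in at about 26 s with no verdict shown.

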